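Put the plumber's tools back in the shadow tray

ROBOT

A 6-joint arm with a two-finger parallel gripper is mounted at the origin on the work surface. World frame = base frame: x ahead of the robot, y to its left, z up, the work surface at z = 0. Lengths are in m, angles in rad, forces in N, time in s.
With the tool pointing down it reaches from about 0.225 to 0.875 m from the base axis. Payload 3.4 kg.
Tool frame: the origin (TCP) lies midway between the tips of the shut fingers; the grasp point (between the pads) lies r.hold_point_z behind it (r.hold_point_z is the distance from the TCP to the grasp point, in m); z points along the fingers, y is the direction in which the jaws open and shut (so a half turn about z gives the same grasp; the last joint's range is limited). The gripper opens to 85 mm and grips with 20 to 120 N. Pads are 22 mm wide; open, the fingers measure 114 mm over their backs; the gripper's body (76 mm by 85 mm) begins 54 mm behind the grasp point. The pads swing forward as they close: fully open they stand 13 mm farther back than shut.
Start: joints at [-1.47, 0.276, 1.505, -0, 1.361, -0.121], TCP at [0.126, -0.561, 0.231] pointing down, gripper open.
Joint ranges: [-2.89, 2.89], [-0.75, 2.08], [0.22, 2.7], [-1.18, 4.32], [0.11, 2.71], [-2.7, 2.7]. Speed limits (rad/s): [2.57, 2.57, 3.14, 3.14, 3.14, 3.14].

INTERFACE

Orientations are given as a unit quaternion [x, y, z, w].
In Python, from rig import r, eyes gives the robot as it stands.
- The arm moves only by the shell command python3 -m crank 'ROWS' [FORCE]. ROWS is text: rows parted by semicolons, each of 7 numbers parted by spaces: the turn, a rotation vector about the tool's x, y, z in degrees, then the shift along the tool's x, y, z in mm, then the finger opening in mm, from 0 to 85.4. A call has 1 to 20 rows; each row is the pose to reach, as a shift and turn from the pose commanded when the call began, along the tool's axes at that moment; what a row does not reach only later rows make up. A row lasts 1/10 s, in which the tool goes at most 50 mm and 8.59 degrees, less where a joint would pass 70% of its speed; a pose out of reach is approached as far as the arm can. A call with a gripper value outside its range is refused whole. The fingers move at their own pace and stop on an object; FORCE is the grip in N (left out, the last holds). Time passes only in rows, so rows that repeat a pose let the fingers close. It gives the time, the measured TCP pose, the force and the opening at its end, in the units of the state.
- r.sense(): the state, without advancing time (a new reading comes with each control period).
- eyes.read_camera(name): name is "scene" or "top"; returns (picture, depth): 420x560x3 uint8, blue, green, red; 420x560 float32, m along the optical axis (not along the pixel's ray), 0 where there is no reading.
- eyes.camera_model(name): a dict with "intrinsics" (3x3 intrinsics, pixels), "R" (3x3) and "t" (3): a world point X has camera coordinates R X + t. Camera axes: x right, y down, z forward; pixel columns grow to the right and rows downward; lengths in m; the calibration is good to about 2 mm. A picture is of the moment at which its call begins. camera_model takes no time and is no camera call.
- r.close_job(): hands the job in, once; it reports no verdict.
Trained networks look in the newest picture that a camera, given by its name, has taken for a name from the list of things; names that differ only in an ending like _2 or _b are one class to them, and where a whole thing is asked for, a point or a joint stands for the part that bears it (a point fixed in the world has none). Each returns a list of dicts, best first, with "confidence" (0 to 1); they miss things now and then, are a little off and sometimes report something else, mostly with a low value. They report only what shows in the picture. A call takes as long as a camera call. They do not tell look-alikes from the thing itself.
- eyes.cut_out(thing, camera): "region" (420x560 bool, what is visible of it).
- eyes.mark_of(thing, camera): "location" ([x, y, z] in m, in world coordinates, good to about 4 mm: a listed point, or the origin of a listed thing).
The state is a dict: "time": time; "joint_positions": joint angles; "qvel": joint speeds; "effort": joint torques, N m; "position": TCP position; "tcp_rot": TCP orientation; "wrist_force": force on the tool from outside, world axes, zero at the start; "moment": the same for the moment, N m; "finger_gap": finger opening in m.
Only numpy, scipy, OpenCV 4.12 (cv2) and the standard library are available. Lean on these libraries where they do the work, as an engineer would, in place of code of your own. Each camera call takes 0.05 s, during which the arm holds its last target.

TASK

Put the red-handled adjustable spanner and the blue pipe cutter back in the black foam tool tray, each lying flat on the floor of the pocket cut to its shape: the spanner in the pocket with the red floor, the cutter in the one with the blue floor. Lay them in rather than dropping them, and leave the plain steel ring spanner where it is.

Things in the scene. Friction and masses are not known exactly. Their poses are not given: they have to be found in the camera images.
- tray: Shadow tray fixed to the bench, 224 (x) x 250 (y) x 20 mm: black foam 14 mm deep on a floor 6 mm thick. Origin at the centre of its underside, z up. Two pockets run along x, red-floored (+y) and blue-floored (-y). A yellow finger channel (x -32 to 32) at floor level crosses both along y, open at both sides, giving fingers room beside a tool. About 12 mm of play round each tool; a reversed head does not fit.
- spanner_home (a point): Where the adjustable spanner's origin belongs: on the red floor of its pocket, at tray x 0, y +50, z 6 mm; axes as the tray's. Head end of the pocket towards +x (x 32 to 100 mm, 76 wide), handle slot towards -x (x -84 to -32, 44 wide): the spanner's +x lies along this +x.
- cutter_home (a point): Where the pipe cutter's origin belongs: on the blue floor of its pocket, at tray x 0, y -50, z 6 mm; axes as the tray's. Head end of the pocket towards -x (x -100 to -32 mm, 84 wide), handle slot towards +x (x 32 to 84, 52 wide): the cutter's +x (head) lies along this -x.
- adjustable_spanner: Stubby wide-jaw adjustable spanner lying flat, 160 mm long, 14 mm thick, 0.25 kg. Origin on its underside in the middle of the part to grip, near the balance point; z up, x towards the jaws. Red handle 20 wide (y) from x = -68 to 34, tail end at x = -72, bare steel head 52 wide from x = 44 to 88, jaws open to +x.
- pipe_cutter: Pipe cutter lying flat, 160 mm long, 28 mm thick, 0.3 kg. Origin at the underside's level below the middle of the part to grip, near the balance point; z up, x towards the head. Blue round barrel of diameter 22, axis 14 mm above the origin, from x = -44 to 30; black knob of diameter 28 from x = -72 to -44; grey metal C-shaped head 60 wide and 28 thick from x = 30 to 88.
- ring_spanner: Bystander: plain bare-steel spanner with a closed ring at each end, 167 mm long, 34 mm wide at most, 12 mm thick. Origin at the centre of its underside, z up, x along its length. It has no place in this tray and stays where it lies.
Things that resemble listed ones, but are neither listed nor needed, are in the scene too. Of the things that look like the pipe_cutter, the middle-sized one is meant.

How it is judged:
At the end, for the whole second after the job is handed in: Both tools lie flat (3.4 deg) and still in their own pockets, heads in the head ends, undersides within 4 mm of the floor, origins within 18 mm of home, lengths within 14 deg of the pocket's; the ring spanner is within 30 mm of where it lay (horizontal distance between adjustable_spanner and spanner_home below 0.018 m and z of adjustable_spanner in the frame of spanner_home below 0.004 m and angle between each of adjustable_spanner, pipe_cutter's own z axis and vertical below 0.06 rad and angle between the x axis of each of adjustable_spanner, pipe_cutter and the x axis of tray, either way round below 0.25 rad and linear speed of each of adjustable_spanner, pipe_cutter below 0.02 m/s and horizontal distance between pipe_cutter and cutter_home below 0.018 m and z of pipe_cutter in the frame of cutter_home below 0.004 m and distance of ring_spanner from where it was at the start of the episode below 0.03 m); the robot touches nothing.
It fails at once if the ring spanner is moved more than 30 mm (distance of ring_spanner from where it was at the start of the episode above 0.03 m).
It fails at once if the adjustable spanner is dropped (falls free at over 0.8 m/s, as from more than 3 cm) (linear speed of adjustable_spanner above 0.8 m/s and contact force between adjustable_spanner and the fingers below 0.1 N).
It fails at once if the pipe cutter is dropped (falls free at over 0.8 m/s, as from more than 3 cm) (linear speed of pipe_cutter above 0.8 m/s and contact force between pipe_cutter and the fingers below 0.1 N).
It also fails if it takes over 58 s, if anything falls off the work surface, if the arm or the gripper's body presses on something with over 40 N, if the wrist force passes 120 N, or if a joint passes its speed limit or range.

## Working session

There is one attempt and no reset: what is moved stays moved. The work goes in short steps, Python scripts to look and compute and a shell command to move; the robot and the scene stay as the last step left them, time stands still between calls to the robot, and variables do not carry over. Pictures are saved under pics/ and viewed, and the job is handed in when it is done.

```bash
ls; mkdir -p pics
python3 - <<'E'
from rig import r, eyes
import cv2,numpy as np
s=r.sense(); print({k:np.round(v,3) for k,v in s.items()}, r.hold_point_z)
for n in ("scene","top"):
    im,d=eyes.read_camera(n); cv2.imwrite(f"pics/{n}0.png",im); np.save(f"{n}0.npy",d)
    m=eyes.camera_model(n); print(n,np.round(m["intrinsics"],1).tolist(),np.round(m["R"],3).tolist(),np.round(m["t"],3).tolist())
    for t in ("tray","spanner_home","cutter_home","adjustable_spanner","pipe_cutter","ring_spanner"):
        print(t,[(round(q["confidence"],2),np.round(q["location"],3).tolist()) for q in eyes.mark_of(t,n)])
E
```

```text
pics
{'time': np.float64(0.0), 'joint_positions': array([-1.47 ,  0.277,  1.506,  0.   ,  1.361, -0.121]), 'qvel': array([ 0.002,  0.001, -0.001, -0.001,  0.   ,  0.   ]), 'effort': array([-1.0000e-03, -4.1678e+01, -2.4581e+01, -0.0000e+00,  1.1000e-02,
       -0.0000e+00]), 'position': array([ 0.126, -0.56 ,  0.23 ]), 'tcp_rot': array([ 0.994,  0.111,  0.   , -0.001]), 'wrist_force': array([ 0.104,  0.375, -0.285]), 'moment': array([-0.043,  0.028,  0.002]), 'finger_gap': np.float64(0.085)} 0.0187
scene [[419.7, 0.0, 287.4], [0.0, 419.7, 209.7], [0.0, 0.0, 1.0]] [[-0.084, 0.996, -0.018], [0.549, 0.031, -0.835], [-0.832, -0.08, -0.55]] [0.063, -0.213, 1.455]
tray [(0.76, [0.499, 0.235, 0.002])]
spanner_home [(0.64, [0.484, 0.283, 0.007])]
cutter_home [(0.65, [0.509, 0.188, 0.007])]
adjustable_spanner [(0.8, [0.429, -0.311, 0.003])]
pipe_cutter [(0.88, [0.296, -0.177, 0.002]), (0.78, [0.442, -0.085, 0.002]), (0.76, [0.228, -0.374, -0.001])]
ring_spanner [(0.89, [0.647, -0.186, -0.002])]
top [[426.8, 0.0, 270.3], [0.0, 426.8, 210.8], [0.0, 0.0, 1.0]] [[-0.023, -1.0, -0.012], [-0.998, 0.023, -0.052], [0.052, 0.011, -0.999]] [-0.011, 0.45, 1.191]
tray [(0.58, [0.495, 0.233, -0.003])]
spanner_home []
cutter_home [(0.61, [0.505, 0.188, 0.008]), (0.49, [0.488, 0.284, 0.004])]
adjustable_spanner [(0.81, [0.429, -0.313, 0.0])]
pipe_cutter [(0.97, [0.23, -0.374, 0.002]), (0.73, [0.445, -0.082, 0.004]), (0.57, [0.3, -0.175, -0.002])]
ring_spanner [(0.75, [0.645, -0.184, 0.003])]
```

View pics/scene0.png

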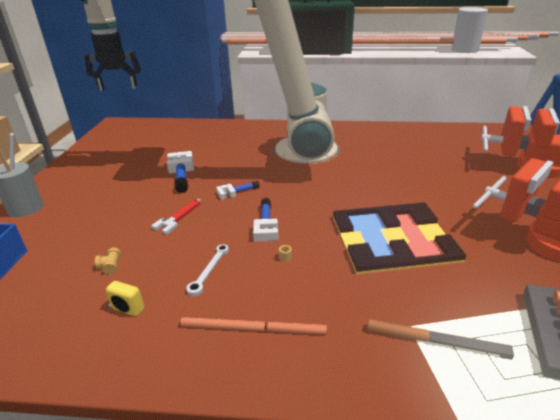

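View pics/top0.png

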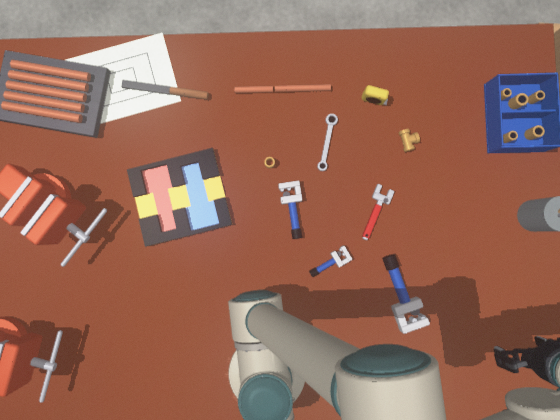

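The two views agree. There are three cutters: small at top (330,262), middle at (292,210), large at (405,295). The adjustable spanner is at top (377,212), the ring spanner at (327,142) and the tray at (180,197). Next I'll measure lengths and axes.

```bash
cat > h.py <<'E'
from rig import r, eyes
import cv2,numpy as np
def pts(n,d,mask):
    m=eyes.camera_model(n);K=np.array(m["intrinsics"]);R=np.array(m["R"]);t=np.array(m["t"])
    v,u=np.nonzero(mask&(d>0)); z=d[v,u]
    c=np.c_[(u-K[0,2])/K[0,0]*z,(v-K[1,2])/K[1,1]*z,z]
    return (c-t)@R
def box(P):
    (c,s,a)=cv2.minAreaRect((P[:,:2]*1000).astype(np.float32)); return np.round(c,1),np.round(s,1),round(a,1)
E
python3 - <<'E'
from h import *
for n in ("top","scene"):
    im,d=eyes.read_camera(n)
    full=pts(n,d,np.ones(d.shape,bool))
    for t in ("adjustable_spanner","pipe_cutter","ring_spanner","tray"):
        for i,q in enumerate(eyes.cut_out(t,n)):
            if q["confidence"]<.4: continue
            mk=cv2.erode(q["region"].astype(np.uint8),np.ones((1,1)))>0
            P=pts(n,d,mk); np.save(f"m_{n}_{t}_{i}.npy",q["region"])
            Q=P[P[:,2]>0.004]
            w,v=np.linalg.eigh(np.cov(Q[:,:2].T)); 
            print(n,t,i,round(q["confidence"],2),len(Q),np.round(Q.mean(0),3),"box",box(Q),"zpct",np.round(np.percentile(P[:,2],[5,50,95,99]),3),"ax",np.round(np.degrees(np.arctan2(v[1,1],v[0,1])),1))
    ok=(d>0).ravel()
    # floor patches by colour
    hsv=cv2.cvtColor(im,cv2.COLOR_BGR2HSV)
E
python3 - <<'E'
from h import *
im,d=eyes.read_camera("top")
cr=im[140:290,110:360]; 
cv2.imwrite("pics/crop0.png",cv2.resize(im[165:335,270:440],None,fx=3.4,fy=3.4,interpolation=cv2.INTER_CUBIC))
hsv=cv2.cvtColor(im,cv2.COLOR_BGR2HSV)
reg=np.zeros(d.shape,bool);reg[145:250,120:240]=1
for nm,lo,hi in (("blue",(95,60,100),(120,255,255)),("yellow",(22,80,100),(38,255,255)),("red",(0,80,190),(8,255,255)),("black",(0,0,0),(180,255,75))):
    mk=(cv2.inRange(hsv,lo,hi)>0)&reg
    P=pts("top",d,mk); print(nm,mk.sum(),box(P),np.round(P.mean(0),3),np.round(np.median(P[:,2]),4))
    if nm=='black': print(box(P[P[:,2]>.012]))
E
```

```text
top adjustable_spanner 0 0.78 513 [ 0.447 -0.318  0.014] box (array([ 438.1, -314.3]), array([ 50.5, 158.4]), 65.2) zpct [0.006 0.014 0.018 0.019] ax 156.4
top pipe_cutter 0 0.92 1390 [ 0.198 -0.381  0.032] box (array([ 219.9, -380. ]), array([209.2,  83.5]), 17.8) zpct [0.004 0.034 0.04  0.042] ax -162.7
top pipe_cutter 1 0.85 624 [ 0.467 -0.082  0.026] box (array([451.2, -84.2]), array([158.9,  57.1]), 7.3) zpct [0.014 0.026 0.031 0.033] ax -173.4
top pipe_cutter 2 0.7 394 [ 0.305 -0.191  0.02 ] box (array([ 302.5, -180.8]), array([ 44.2, 122.7]), 26.0) zpct [0.005 0.02  0.025 0.027] ax 117.1
top ring_spanner 0 0.68 372 [ 0.646 -0.187  0.011] box (array([ 642.3, -188.3]), array([ 32.7, 165.8]), 78.8) zpct [0.005 0.012 0.016 0.017] ax 167.0
top tray 0 0.59 6635 [0.496 0.235 0.014] box (array([496.1, 235.3]), array([225.9, 251.7]), 13.3) zpct [0.004 0.01  0.023 0.025] ax 104.9
scene adjustable_spanner 0 0.65 463 [ 0.457 -0.318  0.011] box (array([ 439.8, -315.6]), array([ 53.6, 161.8]), 69.0) zpct [0.001 0.012 0.015 0.016] ax 155.6
scene pipe_cutter 0 0.65 718 [ 0.214 -0.376  0.028] 
[... 525 characters left out ...]
01  0.013 0.014] ax 167.2
scene tray 0 0.9 6213 [0.508 0.237 0.013] box (array([496. , 237.1]), array([230.1, 251.7]), 12.9) zpct [0.004 0.01  0.021 0.022] ax 110.5
blue 1370 (array([498.3, 184.6]), array([185.7,  82.1]), 12.3) [0.487 0.183 0.007] 0.0069
yellow 1148 (array([495. , 236.3]), array([ 65.1, 251.5]), 13.0) [0.495 0.24  0.007] 0.0068
red 1078 (array([492.4, 284.6]), array([183.9,  68.4]), 13.6) [0.506 0.288 0.007] 0.0069
black 0 (array([0., 0.]), array([0., 0.]), 0.0) [nan nan nan] nan
(array([0., 0.]), array([0., 0.]), 0.0)<stdin>:9: RuntimeWarning: Mean of empty slice.
  ret = um.true_divide(
  return _methods._mean(a, axis=axis, dtype=dtype,
  ret = ret.dtype.type(ret / rcount)
```

Run:
```python
from h import *
s=r.sense(); print(s['time'],s['position'])
```

```text
1.25 [ 0.12648853 -0.56096592  0.23134049]
```

View pics/crop0.png

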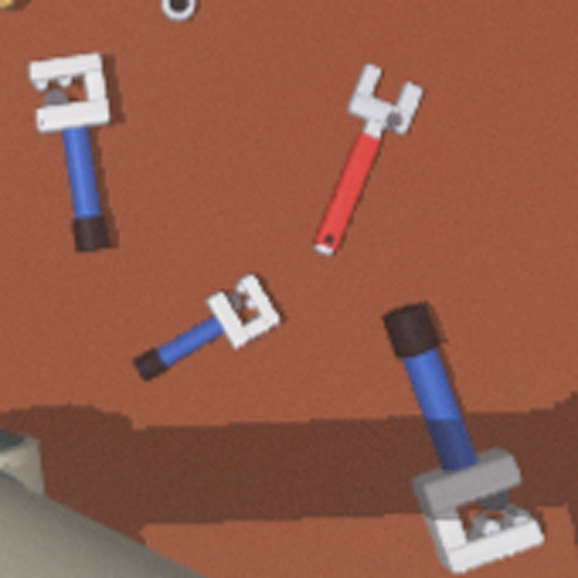

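Lengths are 159/161 mm for the (0.444,-0.084) cutter, against 209 and 120 mm for the others, so it is the middle one. Both views agree to about 3 mm on the following:

| Item | Origin (mm) | Yaw (deg) |
|---|---|---|
| Cutter | (444,-84) | 6.6 |
| Adjustable spanner | (431,-312) | -24 |
| Tray | (496,236) | 13 |

This puts the homes at (485,284) and (507,187), with the floor at about 7 mm.

```bash
cat > g.py <<'E'
from h import *
from scipy.spatial.transform import Rotation as Ro
def go(x,y,z,yaw,extra=0):
    "mm, deg yaw of tool x: print turn & shift in tool axes"
    s=r.sense(); R0=Ro.from_quat(s["tcp_rot"]); p=np.array(s["position"])*1000
    Rt=Ro.from_euler('z',yaw,degrees=True)*Ro.from_quat([1,0,0,0])
    print("t",round(float(s["time"]),2),"p",np.round(p,1),"gap",round(float(s["finger_gap"])*1000,1),"F",np.round(s["wrist_force"],1),"q",np.round(s["joint_positions"],2))
    print("turn",np.round((R0.inv()*Rt).as_rotvec(degrees=True),1),"shift",np.round(R0.inv().apply(np.array([x,y,z])-p),1))
E
python3 -c "
from g import *
go(444,-84,120,6.6)"
```

```text
t 1.25 p [ 126.5 -561.   231.3] gap 85.3 F [-0.1  0.2 -0.5] q [-1.47  0.28  1.5   0.    1.36 -0.12]
turn [0.  0.  6.1] shift [ 414.7 -395.4  111.3]
```

```bash
python3 -m crank '0 0 6.1 414.7 -395.4 111.3 60;0 0 6.1 414.7 -395.4 111.3 60;0 0 6.1 414.7 -395.4 111.3 60;0 0 6.1 414.7 -395.4 111.3 60;0 0 6.1 414.7 -395.4 111.3 60;0 0 6.1 414.7 -395.4 111.3 60;0 0 6.1 414.7 -395.4 111.3 60;0 0 6.1 414.7 -395.4 111.3 60;0 0 6.1 414.7 -395.4 111.3 60;0 0 6.1 414.7 -395.4 111.3 60;0 0 6.1 414.7 -395.4 111.3 60;0 0 6.1 414.7 -395.4 111.3 60;0 0 6.1 414.7 -395.4 111.3 60;0 0 6.1 414.7 -395.4 111.3 60;0 0 6.1 414.7 -395.4 111.3 60;0 0 6.1 414.7 -395.4 111.3 60;0 0 6.1 414.7 -395.4 111.3 60' 60; python3 -c "
from g import *
go(444,-84,5,6.6)"
```

```text
time: 2.95
position: [0.4437, -0.0851, 0.1203]
tcp_rot: [0.998, 0.057, 0.0, 0.0]
wrist_force: [-0.8, 0.1, 0.6]
finger_gap: 0.0599
t 2.95 p [443.7 -85.1 120.3] gap 59.9 F [-0.8  0.1  0.6] q [-0.34  0.19  1.93 -0.    1.02  1.11]
turn [ 0.  -0.  -0.1] shift [  0.4  -1.1 115.3]
```

```bash
python3 -m crank '0 0 0 0.4 -1.1 40 60;0 0 0 0.4 -1.1 80 60;0 0 0 0.4 -1.1 105 60;0 0 0 0.4 -1.1 113 60;0 0 0 0.4 -1.1 116 60;0 0 0 0.4 -1.1 116 60'; python3 -m crank '0 0 0 0 0 0 15;0 0 0 0 0 0 15;0 0 0 0 0 0 15;0 0 0 0 0 0 15;0 0 0 0 0 0 15;0 0 0 0 0 0 15;0 0 0 0 0 0 15;0 0 0 0 0 0 15' 60
python3 - <<'E'
from h import *
im,d=eyes.read_camera("scene"); cv2.imwrite("pics/s1.png",cv2.resize(im[100:300,150:400],None,fx=3,fy=3,interpolation=cv2.INTER_CUBIC))
E
```

```text
time: 3.55
position: [0.4451, -0.0835, 0.0046]
tcp_rot: [0.998, 0.057, 0.001, 0.0]
wrist_force: [-0.4, 0.2, 0.1]
finger_gap: 0.0602
time: 4.35
position: [0.4451, -0.0832, 0.0052]
tcp_rot: [0.998, 0.058, 0.001, 0.001]
wrist_force: [-0.6, -0.6, 7.0]
finger_gap: 0.0198
```

View pics/s1.png

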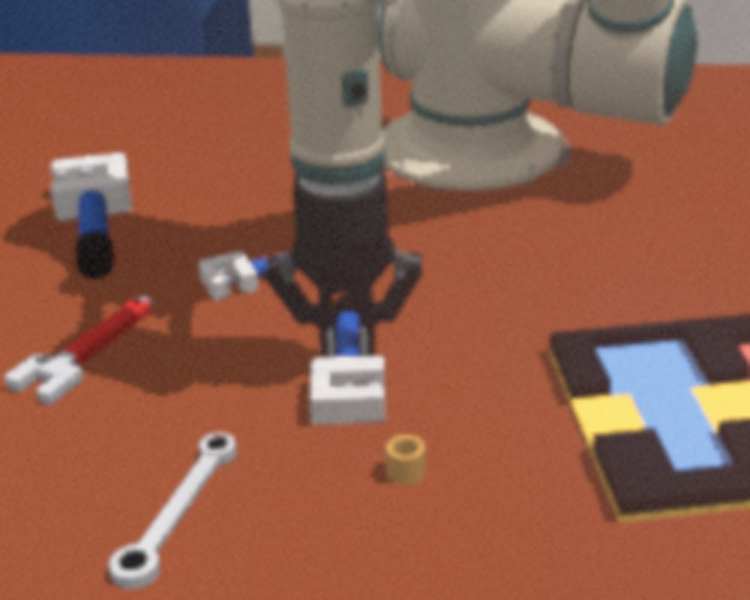

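The fingers hold the barrel, with the gap at about 20 mm. Lifting now.

```bash
python3 -m crank '0 0 0 0 0 -4 15;0 0 0 0 0 -12 15;0 0 0 0 0 -25 15;0 0 0 0 0 -50 15;0 0 0 0 0 -80 15;0 0 0 0 0 -100 15;0 0 0 0 0 -100 15' 80
python3 - <<'E'
from h import *
im,d=eyes.read_camera("scene"); cv2.imwrite("pics/s2.png",cv2.resize(im[60:260,150:400],None,fx=3,fy=3,interpolation=cv2.INTER_CUBIC))
E
```

```text
time: 5.1
position: [0.4463, -0.0835, 0.1067]
tcp_rot: [0.998, 0.058, 0.003, 0.001]
wrist_force: [0.3, -0.2, -3.9]
finger_gap: 0.0193
```

View pics/s2.png

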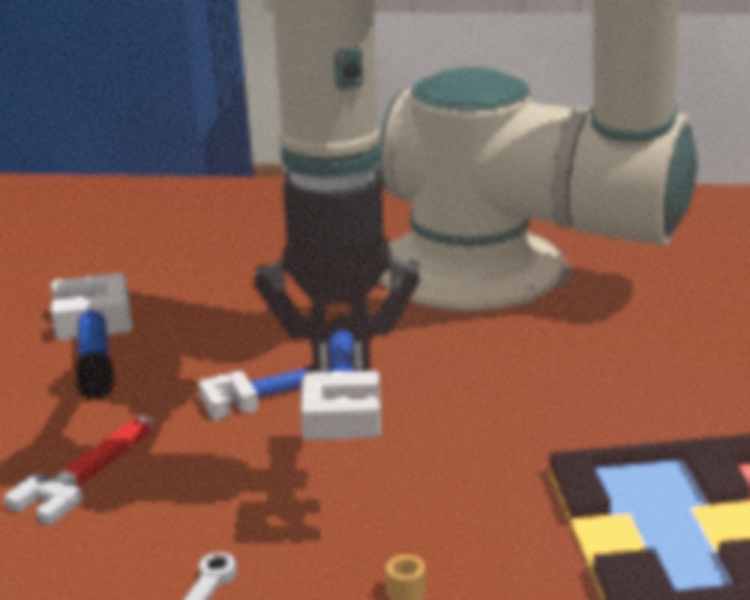

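Lifted level. Now carry and turn it, with the half turn split over two calls so it goes the right way round.

```bash
python3 -c "
from g import *
go(475,60,110,106)"
```

```text
t 5.15 p [445.  -83.1 105.1] gap 19.0 F [-1.   0.7 -3.6] q [-0.34  0.21  1.95 -0.    0.98  1.12]
turn [  0.2  -0.  -99.4] shift [  46.3 -138.6   -5. ]
```

```bash
python3 -m crank '0 0 -8 4 -12 -5 15;0 0 -16 8 -23 -5 15;0 0 -24 12 -35 -5 15;0 0 -32 16 -46 -5 15;0 0 -40 19 -58 -5 15;0 0 -48 23 -70 -5 15;0 0 -56 27 -81 -5 15;0 0 -64 31 -93 -5 15;0 0 -72 35 -104 -5 15;0 0 -80 39 -116 -5 15;0 0 -88 43 -128 -5 15;0 0 -95 46 -139 -5 15;0 0 -99.5 46 -139 -5 15;0 0 -99.5 46 -139 -5 15'; python3 -c "
from g import *
go(507,187,110,193)"
```

```text
time: 6.55
position: [0.4725, 0.0608, 0.1072]
tcp_rot: [0.601, 0.799, -0.001, -0.002]
wrist_force: [0.4, 0.3, -3.2]
finger_gap: 0.0193
t 6.55 p [472.5  60.8 107.2] gap 19.3 F [ 0.4  0.3 -3.2] q [-0.02  0.24  1.9  -0.    1.01 -0.3 ]
turn [ -0.1  -0.2 -86.9] shift [111.6  68.2  -2.9]
```

```bash
python3 -m crank '0 0 -8 11 7 -2 15;0 0 -16 22 14 -2 15;0 0 -24 33 20 -2 15;0 0 -32 44 27 -2 15;0 0 -40 55 34 -2 15;0 0 -48 66 41 -2 15;0 0 -56 78 48 -2 15;0 0 -64 89 55 -2 15;0 0 -72 100 61 -2 15;0 0 -80 111.6 68 -2 15;0 0 -87 111.6 68 -2 15;0 0 -87 111.6 68 -2 15;0 0 -87 111.6 68 -2 15'
python3 - <<'E'
from g import *
go(507,187,60,193)
for n in ("scene","top"):
    im,d=eyes.read_camera(n)
    for q in eyes.mark_of("pipe_cutter",n)+eyes.mark_of("cutter_home",n): print(n,round(q["confidence"],2),np.round(q["location"],3))
    for q in eyes.cut_out("pipe_cutter",n):
        P=pts(n,d,q["region"]); P=P[P[:,2]>.06]
        if len(P)>100 and P[:,1].mean()>.1: print("box",box(P))
    cv2.imwrite(f"pics/{n}3.png",cv2.resize(im[110:290,110:280] if n=="top" else im[100:290,280:480],None,fx=3.3,fy=3.3,interpolation=cv2.INTER_CUBIC))
E
```

```text
time: 7.85
position: [0.5077, 0.1861, 0.11]
tcp_rot: [-0.112, 0.994, -0.0, -0.001]
wrist_force: [-1.4, -0.4, -4.0]
finger_gap: 0.0192
t 7.85 p [507.7 186.1 110. ] gap 19.2 F [-1.4 -0.4 -4. ] q [ 0.22  0.32  1.76 -0.    1.06 -1.57]
turn [-0.  -0.1 -0.1] shift [ 0.3  1.  50. ]
scene 0.92 [ 0.231 -0.374  0.002]
scene 0.86 [0.509 0.187 0.107]
scene 0.27 [0.502 0.237 0.001]
scene 0.56 [0.505 0.185 0.007]
box (array([507.6, 176.5]), array([159.5,  66. ]), 6.5)
top 0.79 [ 0.299 -0.178 -0.004]
top 0.78 [ 0.228 -0.371  0.002]
top 0.73 [0.511 0.19  0.108]
top 0.77 [0.507 0.186 0.011]
box (array([462.8, 168.7]), array([73.9, 50.8]), 12.5)
```

View pics/scene3.png

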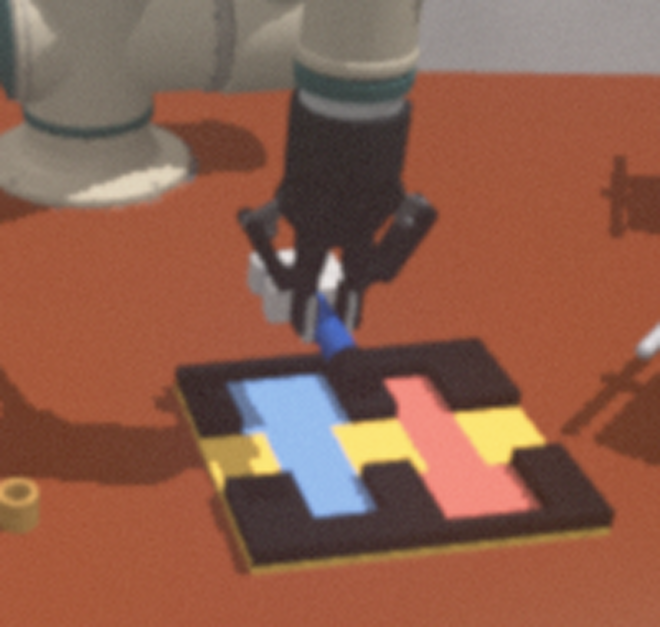

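View pics/top3.png

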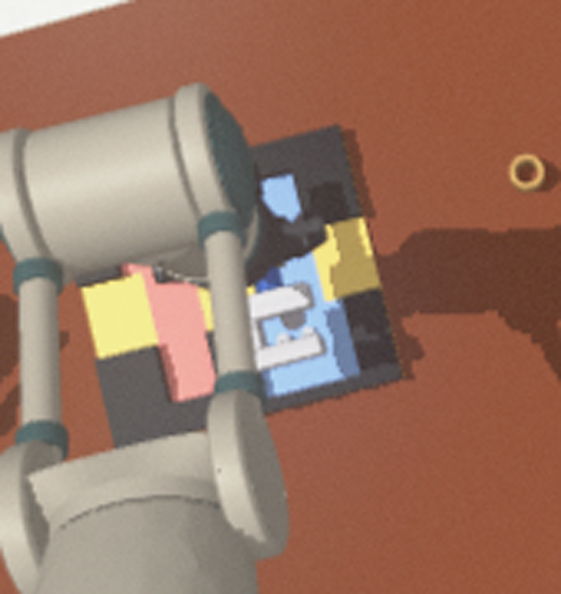

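The cutter hangs level over the blue pocket with its head at the wide -x end. Underside should sit at 6–7 mm when the TCP is at about 11.5. Lowering it.

```bash
python3 -m crank '0 0 0 1 1 30 15;0 0 0 2 1 60 15;0 0 0 2 1 78 15;0 0 0 2 1 88 15;0 0 0 2 1 93 15;0 0 0 2 1 95 15;0 0 0 2 1 95 15'; python3 -m crank '0 0 0 0 0 1 15;0 0 0 0 0 2 15;0 0 0 0 0 3 15;0 0 0 0 0 3 15'
```

```text
time: 8.95
position: [0.5069, 0.1872, 0.0166]
tcp_rot: [-0.114, 0.993, 0.0, 0.001]
wrist_force: [-0.1, -0.3, -2.2]
finger_gap: 0.0189
time: 9.35
position: [0.5062, 0.1871, 0.0131]
tcp_rot: [-0.114, 0.993, -0.0, 0.0]
wrist_force: [0.3, -0.5, -3.8]
finger_gap: 0.0189
```

```bash
python3 -m crank '0 0 0 0 0 0.7 15;0 0 0 0 0 1.4 15;0 0 0 0 0 1.4 15'; python3 -m crank '0 0 0 0 0 0.6 15;0 0 0 0 0 0.6 15;0 0 0 0 0 0.6 15'
```

```text
time: 9.65
position: [0.5062, 0.1871, 0.0115]
tcp_rot: [-0.114, 0.993, -0.0, -0.0]
wrist_force: [0.6, 1.1, -2.6]
finger_gap: 0.0189
time: 9.95
position: [0.5062, 0.1871, 0.0114]
tcp_rot: [-0.114, 0.993, -0.0, 0.0]
wrist_force: [-0.9, -0.6, 1.9]
finger_gap: 0.019
```

The load has come off the wrist (-3.8 to +1.9 N), so the cutter is on the floor. Releasing.

```bash
python3 -m crank '0 0 0 0 0 0 23;0 0 0 0 0 0 30;0 0 0 0 0 0 50;0 0 0 0 0 0 50;0 0 0 0 0 0 50;0 0 0 0 0 -10 50;0 0 0 0 0 -40 50;0 0 0 0 0 -90 50;0 0 0 0 0 -130 50;0 0 0 0 0 -130 50'; python3 -c "
from g import *
go(431,-312,110,-24)"
```

```text
time: 10.95
position: [0.5105, 0.1882, 0.1477]
tcp_rot: [-0.114, 0.993, 0.001, 0.007]
wrist_force: [0.0, 0.4, 0.6]
finger_gap: 0.0501
t 10.95 p [510.5 188.2 147.7] gap 50.1 F [0.  0.4 0.6] q [ 0.23  0.28  1.71 -0.    1.13 -1.57]
turn [  -1.     0.3 -142.9] shift [ 191.4 -469.1   35.2]
```

```bash
python3 -m crank '0 0 37 191 -469 20 50;0 0 37 191 -469 20 50;0 0 37 191 -469 20 50;0 0 37 191 -469 20 50;0 0 37 191 -469 20 50;0 0 37 191 -469 20 50;0 0 37 191 -469 20 50;0 0 37 191 -469 20 50;0 0 37 191 -469 20 50;0 0 37 191 -469 20 50;0 0 37 191 -469 20 50;0 0 37 191 -469 20 50;0 0 37 191 -469 20 50;0 0 37 191 -469 20 50'
python3 - <<'E'
from g import *
go(431,-312,4,156)
for n in ("scene","top"):
    im,d=eyes.read_camera(n)
    for t in ("pipe_cutter","cutter_home","adjustable_spanner"):
        print(n,t,[(round(q["confidence"],2),np.round(q["location"],3).tolist()) for q in eyes.mark_of(t,n)])
    for i,q in enumerate(eyes.cut_out("pipe_cutter",n)):
        P=pts(n,d,q["region"]); P=P[P[:,2]>.012]
        if len(P)>100 and P[:,1].mean()>.1: print("box",box(P),np.round(np.percentile(P[:,2],[50,95]),3))
    cv2.imwrite(f"pics/{n}4.png",im)
E
```

```text
time: 12.35
position: [0.4266, -0.3111, 0.1209]
tcp_rot: [0.206, 0.979, 0.0, -0.0]
wrist_force: [-0.3, 0.6, 0.4]
finger_gap: 0.0499
t 12.35 p [ 426.6 -311.1  120.9] gap 49.9 F [-0.3  0.6  0.4] q [-0.76  0.29  1.77  0.    1.07 -1.92]
turn [ 0.  -0.   0.2] shift [ -4.5   0.9 116.9]
scene pipe_cutter [(0.72, [0.23, -0.373, -0.0]), (0.7, [0.297, -0.178, 0.003]), (0.63, [0.507, 0.187, 0.004])]
scene cutter_home [(0.96, [0.507, 0.191, 0.005]), (0.42, [0.647, -0.185, 0.002])]
scene adjustable_spanner [(0.73, [0.431, -0.312, 0.004])]
box (array([503.1, 187.6]), array([161.6,  60.1]), 14.7) [0.029 0.034]
top pipe_cutter [(0.84, [0.297, -0.176, -0.002]), (0.6, [0.514, 0.192, 0.008])]
top cutter_home [(0.93, [0.505, 0.185, 0.007])]
top adjustable_spanner [(0.81, [0.43, -0.309, -0.001])]
box (array([501.6, 184.8]), array([159.9,  59.9]), 13.9) [0.032 0.037]
```

View pics/scene4.png

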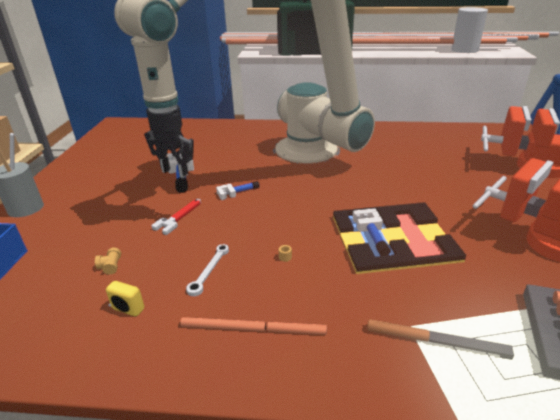

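View pics/top4.png

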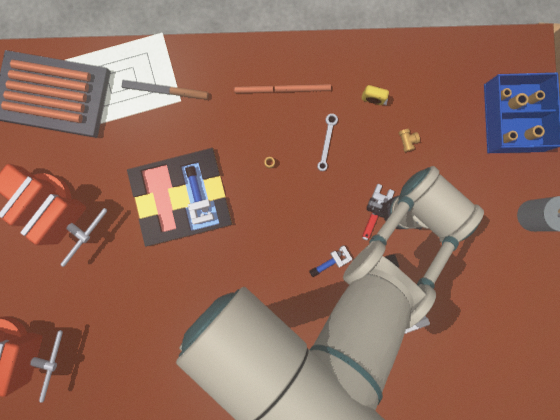

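The cutter lies in the blue pocket in both views, head towards -x and origin about (510,188), within 4 mm of home. Its yaw is 14° and its top is at 34 mm, which is floor plus 28. Now the spanner.

```bash
python3 -m crank '0 0 0 -4.5 0.9 40 50;0 0 0 -4.5 0.9 80 50;0 0 0 -4.5 0.9 105 50;0 0 0 -4.5 0.9 113 50;0 0 0 -4.5 0.9 117 50;0 0 0 -4.5 0.9 117 50;0 0 0 -4.5 0.9 117 50'; python3 -m crank '0 0 0 0 0 0 12;0 0 0 0 0 0 12;0 0 0 0 0 0 12;0 0 0 0 0 0 12;0 0 0 0 0 0 12;0 0 0 0 0 0 12;0 0 0 0 0 0 12' 60
python3 - <<'E'
from g import *
go(431,-312,4,156)
im,d=eyes.read_camera("scene"); cv2.imwrite("pics/s5.png",cv2.resize(im[90:250,100:300],None,fx=3.5,fy=3.5,interpolation=cv2.INTER_CUBIC))
E
```

```text
time: 13.55
position: [0.432, -0.3149, 0.0053]
tcp_rot: [0.207, 0.978, -0.001, 0.001]
wrist_force: [-0.2, 0.1, -0.4]
finger_gap: 0.0498
time: 14.25
position: [0.4316, -0.3142, 0.0052]
tcp_rot: [0.207, 0.978, -0.0, 0.001]
wrist_force: [-0.7, 1.5, 5.2]
finger_gap: 0.0181
t 14.25 p [ 431.6 -314.2    5.2] gap 18.1 F [-0.7  1.5  5.2] q [-0.76  0.44  1.9   0.    0.8  -1.91]
turn [-0.   0.1  0.1] shift [1.4 1.8 1.2]
```

View pics/s5.png

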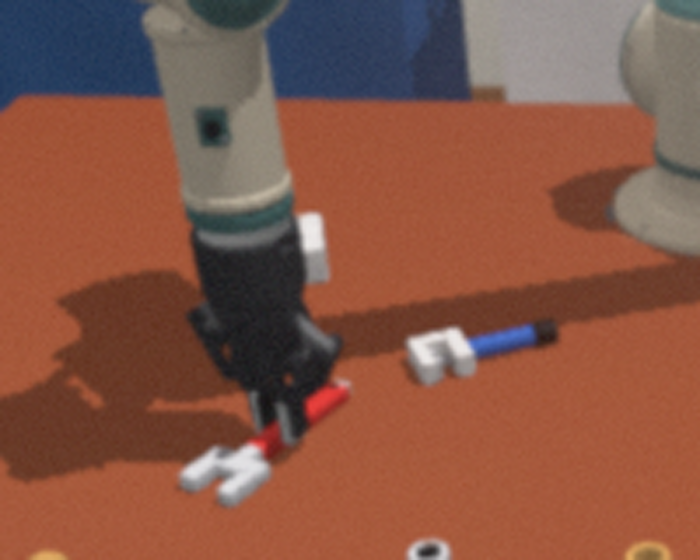

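The red handle is gripped, with the same -2 mm gap bias as on the cutter. Lift and check.

```bash
python3 -m crank '0 0 0 0 0 -4 12;0 0 0 0 0 -12 12;0 0 0 0 0 -25 12;0 0 0 0 0 -50 12;0 0 0 0 0 -80 12;0 0 0 0 0 -105 12;0 0 0 0 0 -105 12;0 0 0 0 0 -105 12' 80
python3 - <<'E'
from g import *
go(485,284,110,193)
im,d=eyes.read_camera("scene"); cv2.imwrite("pics/s6.png",cv2.resize(im[50:250,90:310],None,fx=3,fy=3,interpolation=cv2.INTER_CUBIC))
E
```

```text
time: 15.1
position: [0.4308, -0.3138, 0.109]
tcp_rot: [0.207, 0.978, -0.0, 0.0]
wrist_force: [-0.5, 1.0, -2.8]
finger_gap: 0.0173
t 15.1 p [ 430.8 -313.8  109. ] gap 17.3 F [-0.5  1.  -2.8] q [-0.76  0.31  1.78 -0.    1.05 -1.91]
turn [ -0.    0.  -36.9] shift [192.6 568.6  -1.2]
```

View pics/s6.png

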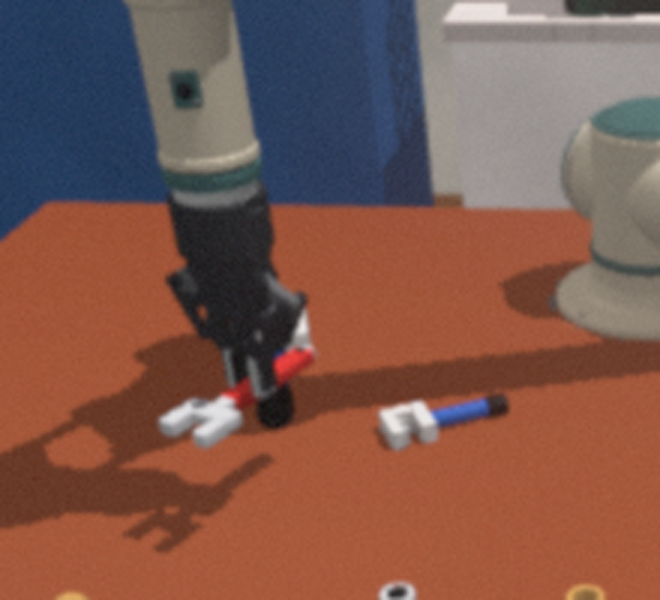

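```bash
python3 -m crank '0 0 -2.5 6 19 -3 12;0 0 -5 19 57 -3 12;0 0 -7.5 32 95 -3 12;0 0 -10 45 133 -3 12;0 0 -12.5 58 171 -3 12;0 0 -15 71 209 -3 12;0 0 -17.5 84 247 -3 12;0 0 -20 97 285 -3 12;0 0 -22.5 109 323 -3 12;0 0 -25 122 361 -3 12;0 0 -27.5 135 399 -3 12;0 0 -30 148 437 -3 12;0 0 -32.5 161 475 -3 12;0 0 -35 174 513 -3 12;0 0 -36 183 541 -3 12;0 0 -37 190 561 -3 12;0 0 -37 192.6 568.6 -3 12;0 0 -37 192.6 568.6 -3 12;0 0 -37 192.6 568.6 -3 12'
python3 - <<'E'
from g import *
go(485,284,110,193)
for n in ("scene","top"):
    im,d=eyes.read_camera(n)
    for t in ("adjustable_spanner","spanner_home"):
        print(n,t,[(round(q["confidence"],2),np.round(q["location"],3).tolist()) for q in eyes.mark_of(t,n)])
    for q in eyes.cut_out("adjustable_spanner",n):
        P=pts(n,d,q["region"]); P=P[P[:,2]>.06]
        if len(P)>50:
            A=np.c_[P[:,:2],np.ones(len(P))]; print("box",box(P),np.round(P[:,2].mean(),3),np.round(np.degrees(np.linalg.lstsq(A,P[:,2],rcond=None)[0][:2]),1))
    cv2.imwrite(f"pics/{n}7.png",cv2.resize(im[110:290,110:280] if n=="top" else im[90:280,280:480],None,fx=3.3,fy=3.3,interpolation=cv2.INTER_CUBIC))
E
```

```text
time: 17.05
position: [0.4844, 0.2826, 0.111]
tcp_rot: [-0.114, 0.993, -0.001, -0.001]
wrist_force: [-0.1, -0.8, -3.8]
finger_gap: 0.0176
t 17.05 p [484.4 282.6 111. ] gap 17.6 F [-0.1 -0.8 -3.8] q [ 0.4   0.35  1.72 -0.    1.08 -1.39]
turn [-0.1 -0.2  0.1] shift [-0.9  1.2  1. ]
scene adjustable_spanner [(0.73, [0.484, 0.282, 0.105]), (0.26, [0.499, 0.239, 0.001])]
scene spanner_home [(0.61, [0.484, 0.284, 0.007])]
box (array([497. , 287.9]), array([146.6,  53. ]), 11.5) 0.116 [-1.5 -0.2]
top adjustable_spanner [(0.73, [0.481, 0.284, 0.105])]
top spanner_home [(0.62, [0.488, 0.287, 0.005])]
box (array([489.2, 281.4]), array([155. ,  49.1]), 12.5) 0.121 [ 0.1 -0.3]
```

View pics/scene7.png

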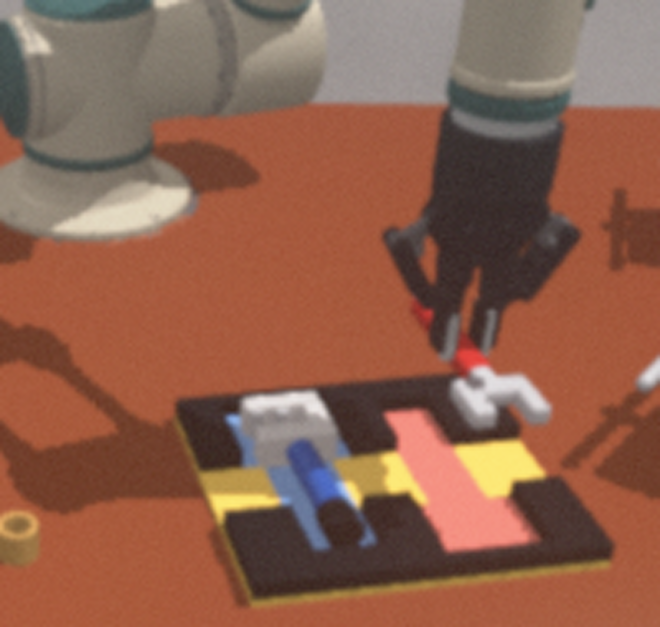

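View pics/top7.png

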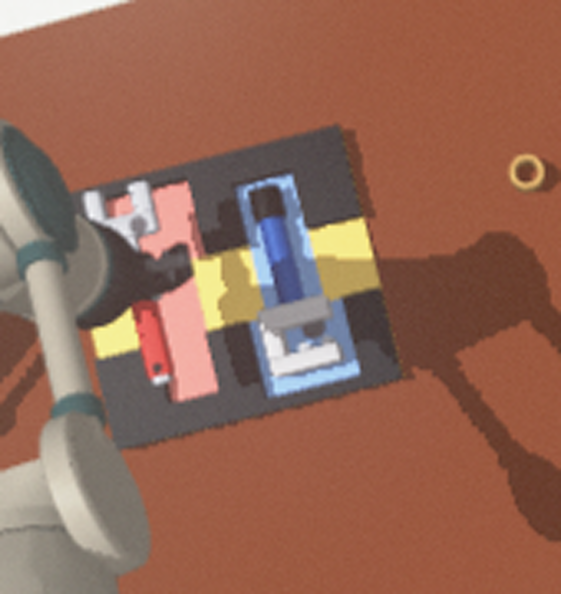

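Spanner is level, head at the +x end, about 3 mm short in x. Correcting that and lowering.

```bash
python3 -m crank '0 0 0 -1.5 1 30 12;0 0 0 -3 1 60 12;0 0 0 -3 1 78 12;0 0 0 -3 1 88 12;0 0 0 -3 1 93 12;0 0 0 -3 1 95 12;0 0 0 -3 1 95 12'; python3 -m crank '0 0 0 0 0 1 12;0 0 0 0 0 2 12;0 0 0 0 0 2 12'
```

```text
time: 18.15
position: [0.4885, 0.2858, 0.0176]
tcp_rot: [-0.114, 0.993, 0.0, 0.001]
wrist_force: [0.2, -0.3, -3.3]
finger_gap: 0.0174
time: 18.45
position: [0.4881, 0.2856, 0.0153]
tcp_rot: [-0.114, 0.993, 0.0, 0.0]
wrist_force: [1.1, 1.0, -2.7]
finger_gap: 0.0174
```

```bash
python3 -m crank '0 0 0 0 0 1 12;0 0 0 0 0 2 12;0 0 0 0 0 3 12;0 0 0 0 0 3 12'; python3 -m crank '0 0 0 0 0 0.7 12;0 0 0 0 0 0.7 12;0 0 0 0 0 0.7 12';  python3 -m crank '0 0 0 0 0 0.6 12;0 0 0 0 0 0.6 12;0 0 0 0 0 0.6 12'
```

```text
time: 18.85
position: [0.4878, 0.2855, 0.0117]
tcp_rot: [-0.114, 0.993, -0.0, -0.0]
wrist_force: [-1.0, 0.5, -3.1]
finger_gap: 0.0175
time: 19.15
position: [0.4879, 0.2856, 0.0114]
tcp_rot: [-0.114, 0.993, -0.0, 0.0]
wrist_force: [-0.1, 1.2, 0.2]
finger_gap: 0.0176
time: 19.45
position: [0.488, 0.2855, 0.0113]
tcp_rot: [-0.114, 0.993, -0.0, 0.0]
wrist_force: [-2.2, -1.4, 5.0]
finger_gap: 0.0174
```

Floor contact: -3 to +5 N. Release, rise and move clear for the check.

```bash
python3 -m crank '0 0 0 0 0 0 21;0 0 0 0 0 0 28;0 0 0 0 0 0 45;0 0 0 0 0 0 45;0 0 0 0 0 0 45;0 0 0 0 0 -10 45;0 0 0 0 0 -40 45;0 0 0 0 0 -90 45;0 0 0 0 0 -130 45;0 0 0 0 -30 -150 45;0 0 0 0 -75 -150 45;0 0 0 0 -120 -150 45;0 0 0 0 -165 -150 45;0 0 0 0 -210 -150 45;0 0 0 0 -250 -150 45;0 0 0 0 -290 -150 45;0 0 0 0 -320 -150 45;0 0 0 0 -320 -150 45;0 0 0 0 -320 -150 45'
python3 - <<'E'
from g import *
go(485,284,110,193)
for n in ("scene","top"):
    im,d=eyes.read_camera(n)
    for t in ("adjustable_spanner","spanner_home","pipe_cutter","cutter_home","ring_spanner"):
        print(n,t,[(round(q["confidence"],2),np.round(q["location"],3).tolist()) for q in eyes.mark_of(t,n)])
    for t in ("adjustable_spanner","pipe_cutter"):
      for q in eyes.cut_out(t,n):
        P=pts(n,d,q["region"]); P=P[P[:,2]>.012]
        if len(P)>50 and P[:,1].mean()>.1:
            print(t,"box",box(P),np.round(np.percentile(P[:,2],[50,95]),3))
    cv2.imwrite(f"pics/{n}8.png",cv2.resize(im[110:290,110:280] if n=="top" else im[90:280,280:480],None,fx=3.3,fy=3.3,interpolation=cv2.INTER_CUBIC))
E
```

```text
time: 21.35
position: [0.5604, -0.0265, 0.1611]
tcp_rot: [-0.113, 0.994, 0.0, 0.0]
wrist_force: [0.3, 1.1, -1.0]
finger_gap: 0.0451
t 21.35 p [560.4 -26.5 161.1] gap 45.1 F [ 0.3  1.1 -1. ] q [-0.17  0.3   1.65  0.    1.19 -1.97]
turn [0. 0. 0.] shift [  3.6 319.4  51.3]
scene adjustable_spanner [(0.68, [0.484, 0.286, 0.008])]
scene spanner_home [(0.8, [0.482, 0.285, 0.006])]
scene pipe_cutter [(0.86, [0.295, -0.175, 0.005]), (0.68, [0.227, -0.373, 0.001]), (0.59, [0.508, 0.188, 0.006])]
scene cutter_home [(0.7, [0.506, 0.188, 0.006])]
scene ring_spanner [(0.78, [0.644, -0.185, 0.001])]
adjustable_spanner box (array([501.2, 291.4]), array([169.3,  51.4]), 10.2) [0.019 0.021]
pipe_cutter box (array([509.3, 188.1]), array([166.8,  60.5]), 13.0) [0.029 0.034]
top adjustable_spanner [(0.83, [0.488, 0.287, 0.006])]
top spanner_home [(0.85, [0.486, 0.286, 0.006])]
top pipe_cutter [(0.86, [0.3, -0.176, -0.005]), (0.75, [0.511, 0.192, 0.01]), (0.75, [0.229, -0.377, -0.001])]
top cutter_home [(0.65, [0.505, 0.187, 0.009])]
top ring_spanner [(0.58, [0.645, -0.186, 0.002])]
adjustable_spanner box (array([494.8, 285.3]), array([157.2,  51.8]), 13.7) [0.02  0.025]
pipe_cutter box (array([494.4, 285.2]), array([160.6,  51.8]), 13.7) [0.02  0.025]
pipe_cutter box (array([501.4, 183.6]), array([159.2,  59.4]), 12.6) [0.032 0.038]
```

View pics/scene8.png

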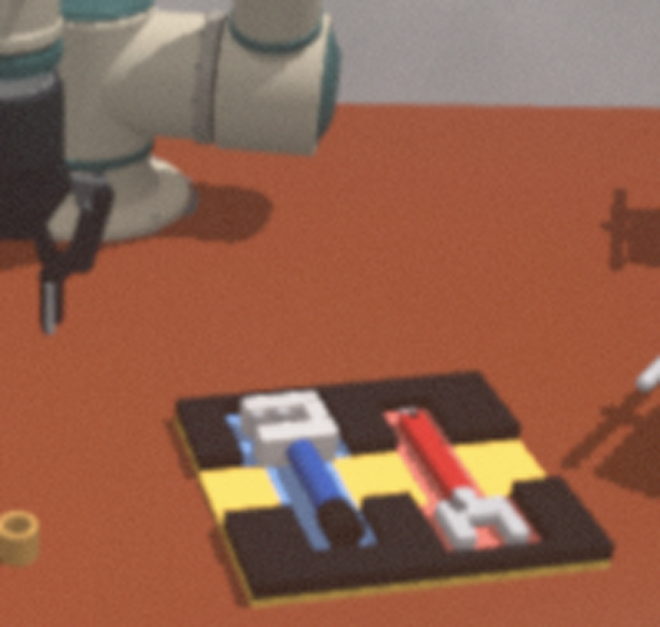

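View pics/top8.png

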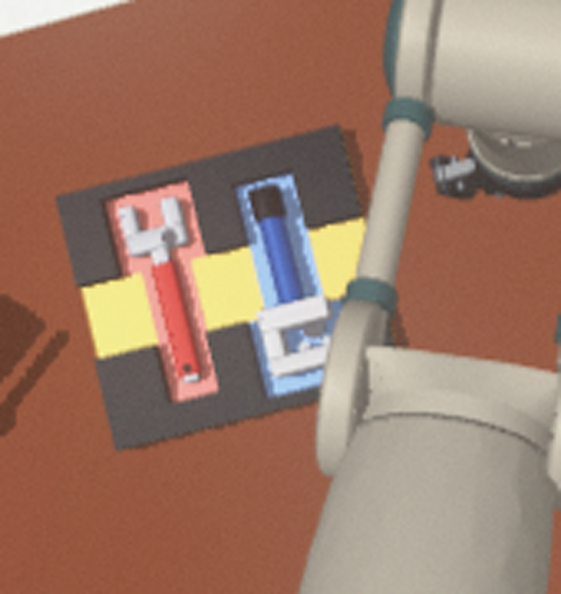

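Both tools lie flat in their own pockets with the heads the right way round. The ring spanner has not moved and the arm is clear, so I'm handing in.

```bash
python3 -c "
from rig import r
print(r.close_job())"
```

```text
the job is handed in; nothing more can be done
None
```

Both tools are back in the tray and the job was handed in at about 21.5 s. I picked up the middle-sized cutter (160 mm long; the other two measured 209 and 120 mm), turned it half round and lowered it onto the blue floor. I then laid the adjustable spanner onto the red floor. Each was released only after the wrist force showed it resting on the floor.

**Last checks:**
- **Position:** both tools lie within about 2 to 8 mm of home and about 1° of the pocket's direction in the clearest measurements. The limits are 18 mm and 14°.
- **Height:** the top of the spanner reads 19–20 mm and the cutter's 29–38 mm, consistent with lying on the floor.
- **Ring spanner:** it still reads (0.645, -0.185), as at the start, and the arm was clear of everything.

**Disagreements:**
- The last scene-camera box for the spanner came out too long (169 mm) and about 3° off. The top camera and the pictures agree it is placed correctly.
- The cutter network once labelled the spanner as a cutter; I ignored that.
- The finger gap read about 2 mm below the true widths throughout.

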